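# Pack the biscuit tin and open its outer lid

### The arm

A 6-joint arm with a two-finger parallel gripper is mounted at the origin on the work surface. World frame = base frame: x ahead of the robot, y to its left, z up, the work surface at z = 0. Lengths are in m, angles in rad, forces in N, time in s.
With the tool pointing down it reaches from about 0.35 to 1 m from the base axis. Payload 7.1 kg.
Tool frame: the origin (TCP) lies where the fingers leave the gripper's body, on its centre line; the fingertips stand 73 mm ahead of it and the grasp point (between the pads) lies 54 mm ahead of it; z points along the fingers, y is the direction in which the jaws open and shut (so a half turn about z gives the same grasp; the last joint's range is limited). The gripper opens to 85 mm and grips with 20 to 120 N. Pads are 22 mm wide; open, the fingers measure 114 mm over their backs; the gripper's body (76 mm by 85 mm) begins 54 mm behind the grasp point. The pads swing forward as they close: fully open they stand 13 mm farther back than shut.
Start: joints at [1.158, 0.423, 1.63, -0, 1.089, -0.019], TCP at [0.24, 0.577, 0.304] pointing down, gripper open.
Joint ranges: [-3, 3], [-0.9, 2.11], [0.09, 2.58], [-1.31, 4.45], [0.11, 2.69], [-2.54, 2.54]. Speed limits (rad/s): [2.39, 2.39, 3.01, 3.14, 3.14, 3.14].

### API

Orientations are given as a rotation vector (axis times angle).
In Python, from bench import robot gives the robot as it stands.
- The arm moves only by the shell command python3 -m jog 'ROWS' [FORCE]. ROWS is JSON, a list of rows, each an object with "rotation": the turn, a rotation vector about the tool's x, y, z in rad, a list of three; "travel": the shift along the tool's x, y, z in mm, a list of three; "hand": the opening, from 0 (shut) to 1 (fully open). A call has 1 to 8 rows; each row is the pose to reach, as a shift and turn from the pose commanded when the call began, along the tool's axes at that moment; what a row does not reach only later rows make up. A row lasts 1/12 s, in which the tool goes at most 41.7 mm and 7.16 degrees, less where a joint would pass 70% of its speed; a pose out of reach is approached as far as the arm can. A call with a gripper value outside its range is refused whole. The fingers move at their own pace and stop on an object; FORCE is the grip in N (left out, the last holds). Time passes only in rows, so rows that repeat a pose let the fingers close. It gives the time, the measured TCP pose, the force and the opening at its end, in the units of the state.
- robot.get_obs(): the state, without advancing time (a new reading comes with each control period).
- robot.camera(name): name is "scene" or "top" or "wrist"; returns the picture (420x560x3 uint8, blue, green, red); there is no depth.
- robot.camera_info(name): a dict with "fx", "fy", "cx", "cy" (pixels), "dist" ([k1, k2, p1, p2, k3] as OpenCV has them; the pictures are not rectified), "position" and "orientation" of the camera in the world; the wrist camera has in their place "mount" (4x4, takes a point from camera to tool coordinates, whose origin is the TCP and whose axes are the flange's). Camera axes: x right, y down, z forward; pixel columns grow to the right and rows downward; lengths in m; the calibration is good to about 2 mm. A picture is of the moment at which its call begins: read the wrist's pose just before it. camera_info takes no time and is no camera call.
- robot.job_done(): hands the job in, once; it reports no verdict.
The state is a dict: "time_s": time; "joint_pos": joint angles; "dq": joint speeds; "joint_torque": joint torques, N m; "position": TCP position; "eef_rot": TCP orientation; "ft_force": force on the tool from outside, world axes, zero at the start; "ft_torque": the same for the moment, N m; "opening": opening from 0.0 (shut) to 1.0 (fully open).
Only numpy, scipy, OpenCV 4.12 (cv2) and the standard library are available. Lean on these libraries where they do the work, as an engineer would, in place of code of your own. Each camera call takes 0.05 s, during which the arm holds its last target. There are 200 camera calls.

### The job

Take the wooden divider out of the drying rack and stand it on edge, fully down, in the slot across the middle of the yellow tin. Then carry the two nested lids together by the black knob and seat them on the tin, and after that lift only the red outer lid off the inner lid, which must stay properly seated. Finish while still holding the red lid level and still in the air, its whole rim higher than the top of the black knob and touching nothing but the gripper; leave the green board, the mug and the bowl alone.

Things in the scene. Friction and masses are not known exactly. Their poses are not given: they have to be found in the camera images.
- tin: yellow open-topped rectangular tin fixed to the counter, outside 170 (x) x 130 (y) x 90 high, walls and floor 5 thick (inside 160 x 120). Origin: centre of its underside, z up. One divider slot across the middle, along y, formed by four upright round-topped posts (see tin_slot)
- tin_slot (a point): centre of the tin's inner floor, 5 above the counter, axes as the tin's: the divider's origin comes here, its thin direction along the tin's x. The slot is 11 wide in x, between posts of 8 diameter at y = +-54, x = +-9.5, that end 55 above this floor
- rack: white drying rack fixed to the counter, base 180 (x) x 150 (y) x 8 thick; origin: centre of its underside. Two slots along its y: at x = -40 (holds the divider) and x = +40 (holds the green board), between round posts that end 44 above the counter; thin side rails along x at y = +-72, 50 high
- divider: loose wooden divider plate, 8 thick (x) x 112 wide (y) x 70 tall (z), about 50 g, standing on edge in the rack; origin: centre of its lower edge. Either face may point either way. In the tin its top comes 75 above the counter, 15 below the tin's rim
- inner_lid: grey metal inner lid, 250 g, hidden under the red lid. Origin: centre of its underside, z up, long side along x. Plug ring 155 x 115, z 0 to 10, lower edge rounded, fits into the tin with 2.5 to spare each side; plate 174 x 134, z 10 to 18, rests on the tin's rim. Black knob at its centre. Seated, its origin is 80 above the tin's, x axes parallel (either way round)
- knob_top (a point): centre of the top of the inner lid's black knob, at z = 73 in the inner lid's frame. The knob is 34 (x) x 20 (y) and its top 28 stand clear above the red collar: grip it there across y. Lifting it carries the red lid too, which just lies on the inner lid
- outer_lid: red outer lid, 200 g, lying loose over the inner lid, 2.5 play each side. Origin: centre of the level of its lower rim, z up, long side along x. Outside 187 x 147; rim wall 4 thick, z 0 to 18; top face at z = 18. Nested, its origin is 5 above the inner lid's origin
- collar_top (a point): centre of the top edge of the red lid's open square collar, at z = 40 in the red lid's frame. Collar 56 x 56 outside, 46 x 46 inside, 22 tall on the lid's top face; the black knob sticks out 28 above it. Grip the collar from outside across y, the knob between the fingers
- board: green plastic board, 14 x 120 x 85 tall, loose, standing in the rack's other slot (bystander); origin: centre of its lower edge
- mug: blue mug, 80 across, 90 tall (bystander); origin: centre of its underside
- bowl: orange bowl, 120 across, 55 tall (bystander); origin: centre of its underside
Mind the look-alikes: they are no part of the job. Several things have the shape of the divider; the one meant has the colours described above.

How it is judged:
On the way, in this order (a step that is already met when the one before it is completed fails the run):
1. the divider stands released in the tin's slot, fully down (x of divider in the frame of tin_slot between -0.004 and 0.004 m and y of divider in the frame of tin_slot between -0.007 and 0.007 m and z of divider in the frame of tin_slot between -0.004 and 0.004 m and angle between divider's own z axis and vertical below 0.1 rad and angle between the x axis of divider and the x axis of tin, either way round below 0.12 rad and contact force between divider and the fingers below 0.1 N), for 0.2 s.
2. the two lids, still nested, are lifted together off the counter by the inner lid's knob (horizontal distance between outer_lid and inner_lid below 0.007 m and z of outer_lid in the frame of inner_lid between 0.001 and 0.009 m and angle between the z axis of outer_lid and the z axis of inner_lid, either way round below 0.05 rad and height (world z) of inner_lid above 0.03 m and contact force between inner_lid and the fingers above 1 N), for 0.2 s.
3. the nested lids are seated together on the tin and the knob is let go, the divider still in its slot (horizontal distance between inner_lid and tin below 0.006 m and z of inner_lid in the frame of tin between 0.076 and 0.084 m and angle between inner_lid's own z axis and vertical below 0.05 rad and angle between the x axis of inner_lid and the x axis of tin, either way round below 0.08 rad and horizontal distance between outer_lid and inner_lid below 0.007 m and z of outer_lid in the frame of inner_lid between 0.001 and 0.009 m and angle between the z axis of outer_lid and the z axis of inner_lid, either way round below 0.05 rad and x of divider in the frame of tin_slot between -0.004 and 0.004 m and y of divider in the frame of tin_slot between -0.007 and 0.007 m and z of divider in the frame of tin_slot between -0.004 and 0.004 m and angle between divider's own z axis and vertical below 0.1 rad and angle between the x axis of divider and the x axis of tin, either way round below 0.12 rad and contact force between inner_lid and the fingers below 0.1 N), for 0.2 s.
At the end, for the whole second after the job is handed in: Red lid held still by the fingers, level (0.2 rad), rim over 153 mm above the tin's underside, touching neither inner lid nor tin. Inner lid untouched, seated: 6 mm, height 4 mm, tilt 0.05, yaw 0.08 rad. Divider released in the slot: 4 mm across, 7 along, 4 in height, upright 0.1 rad (all of step 1 and horizontal distance between inner_lid and tin below 0.006 m and z of inner_lid in the frame of tin between 0.076 and 0.084 m and angle between inner_lid's own z axis and vertical below 0.05 rad and angle between the x axis of inner_lid and the x axis of tin, either way round below 0.08 rad and z of outer_lid in the frame of tin above 0.153 m and angle between outer_lid's own z axis and vertical below 0.2 rad and linear speed of outer_lid below 0.03 m/s and contact force between outer_lid and the fingers above 1 N and contact force between each of outer_lid, the fingers, the arm and inner_lid below 0.05 N and contact force between outer_lid and tin below 0.05 N and contact force between outer_lid and divider below 0.05 N and contact force between outer_lid and rack below 0.05 N and contact force between outer_lid and board below 0.05 N and contact force between outer_lid and mug below 0.05 N and contact force between outer_lid and bowl below 0.05 N); the arm keeps its last pose, push and grip.
It fails at once if the lids come apart while the inner lid is not seated on the tin (the inner lid left behind, or lifted or pushed off its seat with the outer lid off) ((z of outer_lid in the frame of inner_lid above 0.02 m or horizontal distance between outer_lid and inner_lid above 0.03 m) and not (horizontal distance between inner_lid and tin below 0.006 m and z of inner_lid in the frame of tin between 0.076 and 0.084 m and angle between inner_lid's own z axis and vertical below 0.05 rad and angle between the x axis of inner_lid and the x axis of tin, either way round below 0.08 rad)).
It fails at once if the green board, mug or bowl is disturbed (moved more than 30 mm or tipped over) (distance of any of board, mug, bowl from where it was at the start of the episode above 0.03 m or angle between any of board, mug, bowl's own z axis and vertical above 0.4 rad).
It also fails if it takes over 64 s, if anything falls off the work surface, if the arm or the gripper's body presses on something with over 40 N, if the wrist force passes 120 N, or if a joint passes its speed limit or range.

## Working session

There is one attempt and no reset: what is moved stays moved. The work goes in short steps, Python scripts to look and compute and a shell command to move; the robot and the scene stay as the last step left them, time stands still between calls to the robot, and variables do not carry over. Pictures are saved under pics/ and viewed, about 8 in all and at most 12, crops included, and the job is handed in when it is done.

```bash
mkdir -p pics; ls; python3 - <<'E'
from bench import robot
import cv2,numpy as np
for n in ["scene","top"]:
    im=robot.camera(n); cv2.imwrite(f"pics/{n}0.png",im); print(n,robot.camera_info(n))
print(robot.camera_info("wrist")); print(robot.get_obs())
E
```

```text
pics
scene {'fx': 457.96527823411844, 'fy': 457.96527823411844, 'cx': 271.81187351908864, 'cy': 205.95152587663023, 'dist': array([-0.1394575,  0.       ,  0.       ,  0.       ,  0.       ]), 'position': array([1.01194133, 0.38956903, 1.06741622]), 'orientation': array([-1.30722493, -2.47143151,  0.72767587])}
top {'fx': 456.1655812609978, 'fy': 456.1655812609978, 'cx': 277.33181110627777, 'cy': 207.44741735741144, 'dist': array([-0.12212949,  0.        ,  0.        ,  0.        ,  0.        ]), 'position': array([0.3281207 , 0.02847314, 0.98709362]), 'orientation': array([-2.17122979,  2.119912  , -0.20641167])}
{'fx': 358.9335589340129, 'fy': 358.9335589340129, 'cx': 279.60157166869004, 'cy': 207.5060796818252, 'dist': array([-0.03827176,  0.        ,  0.        ,  0.        ,  0.        ]), 'mount': array([[-8.20407837e-04, -9.51296942e-01, -3.08274966e-01,
         7.90900743e-02],
       [ 9.99999663e-01, -7.78309709e-04, -2.59521284e-04,
        -1.11365597e-03],
       [ 6.94840487e-06, -3.08275076e-01,  9.51297260e-01,
        -6.98874298e-02],
       [ 0.00000000e+00,  0.00000000e+00,  0.00000000e+00,
         1.00000000e+00]])}
{'time_s': 0.1, 'joint_pos': array([ 1.15800513e+00,  4.23771855e-01,  1.63060389e+00, -1.93807889e-05,
        1.08858935e+00, -1.90518266e-02]), 'dq': array([ 0.00167286, -0.00284564, -0.00336026, -0.0008741 ,  0.00014267,
        0.00021657]), 'joint_torque': array([-1.69560335e-03, -5.58415675e+01, -2.82441974e+01, -1.95304920e-04,
        2.93537392e-03,  2.23252943e-05]), 'position': array([0.23963234, 0.57681725, 0.30322251]), 'eef_rot': array([-6.14428691e-01, -3.08063877e+00,  2.11134754e-03]), 'ft_force': array([ 0.31170051,  0.60242633, -0.3062471 ]), 'ft_torque': array([ 0.03011707, -0.02297619,  0.07082298]), 'opening': 0.9991630045420808}
```

View pics/scene0.png

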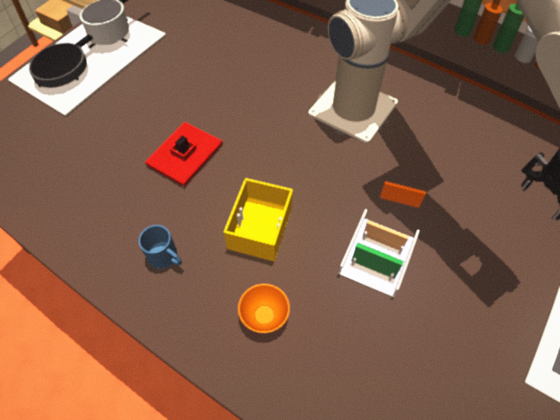

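View pics/top0.png

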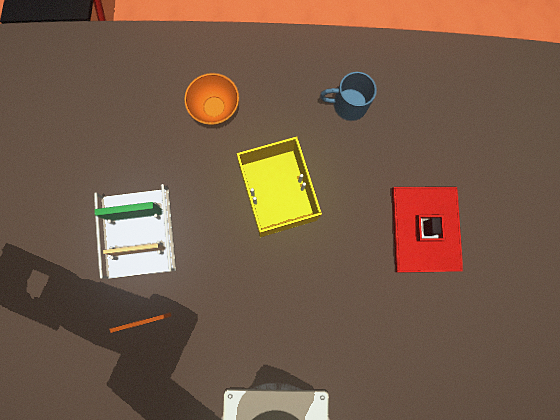

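The scene shows two divider-shaped plates. The tan plate stands in the rack at top px (133,249) / scene (386,235). An orange-brown plate stands alone on the counter at top (137,324) / scene (403,194). The tan one fits: it is wood-coloured and in the rack slot opposite the green board. I'll confirm with a crop and measure.

```bash
cat > h.py <<'E'
import cv2,numpy as np
from scipy.spatial.transform import Rotation as R
from bench import robot
def cam(name,o=None):
    c=robot.camera_info(name); K=np.array([[c['fx'],0,c['cx']],[0,c['fy'],c['cy']],[0,0,1.]])
    if name=="wrist":
        o=o or robot.get_obs(); T=np.eye(4); T[:3,:3]=R.from_rotvec(o['eef_rot']).as_matrix(); T[:3,3]=o['position']; T=T@c['mount']
    else:
        T=np.eye(4); T[:3,:3]=R.from_rotvec(c['orientation']).as_matrix(); T[:3,3]=c['position']
    return K,c['dist'],T
def onplane(C,px,z):
    K,d,T=C; p=cv2.undistortPoints(np.asarray(px,float).reshape(-1,1,2),K,d).reshape(-1,2)
    v=np.c_[p,np.ones(len(p))]@T[:3,:3].T
    return T[:3,3]+v*((z-T[2,3])/v[:,2])[:,None]
def proj(C,X):
    K,d,T=C; Ti=np.linalg.inv(T)
    return cv2.projectPoints(np.asarray(X,float).reshape(-1,1,3),cv2.Rodrigues(Ti[:3,:3])[0],Ti[:3,3],K,d)[0].reshape(-1,2)
def shot(name,fn=None):
    o=robot.get_obs(); im=robot.camera(name)
    if fn: cv2.imwrite("pics/"+fn,im)
    return im,cam(name,o)
def mask(im,lo,hi):
    return cv2.inRange(cv2.cvtColor(im,cv2.COLOR_BGR2HSV),np.array(lo),np.array(hi))
def big(m,n=1):
    c=sorted(cv2.findContours(m,cv2.RETR_EXTERNAL,cv2.CHAIN_APPROX_NONE)[0],key=cv2.contourArea)[::-1][:n]
    return c[0] if n==1 else c
def rect(C,c,z):
    (x,y),(w,h),a=cv2.minAreaRect((onplane(C,c.reshape(-1,2),z)[:,:2]*1000).astype(np.float32))
    if w<h: w,h,a=h,w,a+90
    return np.round([x,y,w,h,(a+90)%180-90],1)   # centre mm, long, short, long-axis angle deg
def delta(target,yaw_deg=None):
    "tool-frame travel (mm) from present pose to TCP target (mm, world), present yaw of jaw axis"
    o=robot.get_obs(); M=R.from_rotvec(o['eef_rot']).as_matrix()
    print("t",o['time_s'],"travel",np.round(M.T@(np.array(target)-o['position']*1000),1),"jaw dir deg",np.round(np.degrees(np.arctan2(M[1,1],M[0,1])),2),"tcp",np.round(o['position']*1000,1),"z",np.round(M[:,2],3))
E
python3 - <<'E'
from h import *
t=cv2.imread("pics/top0.png");s=cv2.imread("pics/scene0.png")
C=cam("top")
wood=t[249,120:146:5];print(wood.tolist(), t[324,137])
a=cv2.resize(t[180:340,80:190],None,fx=3,fy=3);b=cv2.resize(s[170:300,330:440],None,fx=3.6,fy=3.6)
H=max(a.shape[0],b.shape[0]);pad=lambda i:cv2.copyMakeBorder(i,0,H-i.shape[0],0,0,cv2.BORDER_CONSTANT)
cv2.imwrite("pics/crop.png",np.hstack([pad(a),pad(b)]))
m=mask(t,(12,60,90),(24,200,255));m[:230]=0;m[265:]=0;m[:,:95]=0;m[:,180:]=0
c=big(m);print("div",rect(C,c,.078),cv2.boundingRect(c))
m=mask(t,(24,150,60),(35,255,255));c=big(m);print("tin",rect(C,c,.09),cv2.boundingRect(c))
print(cv2.approxPolyDP(c,6,True).reshape(-1,2).tolist(),onplane(C,cv2.approxPolyDP(c,6,True),.09).round(4)[:,:2].tolist())
m=mask(t,(0,150,60),(6,255,255))|mask(t,(174,150,60),(180,255,255));c=big(m);print("red",rect(C,c,.023),cv2.boundingRect(c))
E
```

```text
[[144, 223, 240], [147, 225, 239], [157, 240, 249], [146, 216, 237], [119, 173, 189], [83, 98, 128]] [ 38 103 211]
div [385.6 292.  122.3   7.5 -81.2] (104, 246, 61, 10)
tin [529.1   7.5 169.2 131.5  17.9] (236, 137, 86, 95)
[[297, 137], [236, 154], [259, 231], [321, 213]] [[0.6274, -0.0298], [0.5875, 0.094], [0.4313, 0.0427], [0.4705, -0.08]]
red [ 452.2 -320.6  185.9  151.6    1.8] (392, 187, 71, 86)
```

View pics/crop.png

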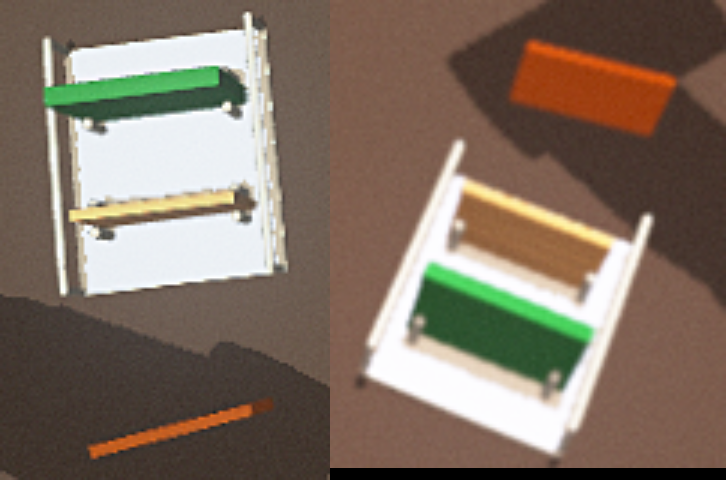

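Confirmed: the tan plate in the rack is the divider. The orange one on the counter is a decoy.

```bash
python3 - <<'E'
from h import *
delta([386,293,260])
E
```

```text
t 0.1 travel [-244.1 -205.9   43.5] jaw dir deg 67.44 tcp [239.6 576.8 303.2] z [-0.001 -0.001 -1.   ]
```

```bash
python3 -m jog '[{"rotation":[0,0,0.128],"travel":[-31,-26,5],"hand":1},{"rotation":[0,0,0.256],"travel":[-61,-51,11],"hand":1},{"rotation":[0,0,0.384],"travel":[-92,-77,16],"hand":1},{"rotation":[0,0,0.512],"travel":[-122,-103,22],"hand":1},{"rotation":[0,0,0.64],"travel":[-153,-129,27],"hand":1},{"rotation":[0,0,0.768],"travel":[-183,-154,33],"hand":1},{"rotation":[0,0,0.896],"travel":[-214,-180,38],"hand":1},{"rotation":[0,0,1.02],"travel":[-244,-206,43],"hand":1}]' 40 && python3 -m jog '[{"rotation":[0,0,0],"travel":[0,0,0],"hand":1},{"rotation":[0,0,0],"travel":[0,0,0],"hand":1},{"rotation":[0,0,0],"travel":[0,0,0],"hand":1}]'
python3 - <<'E'
from h import *
im,C=shot("wrist","w1.png"); delta([386,293,260])
print(proj(C,[[.386,.293,.078]]))
E
```

```text
time_s: 0.77
position: [0.3864, 0.2915, 0.2606]
eef_rot: [2.023, 2.403, -0.0]
ft_force: [0.5, 0.8, -0.2]
opening: 1.003
time_s: 1.02
position: [0.3862, 0.2933, 0.2609]
eef_rot: [-2.016, -2.409, -0.0]
ft_force: [0.1, 0.0, -0.2]
opening: 0.997
t 1.0667 travel [-0.9 -0.1  1. ] jaw dir deg 10.21 tcp [386.  293.9 261. ] z [ 0.  0. -1.]
[[280.26315316 203.01995607]]
```

View pics/w1.png

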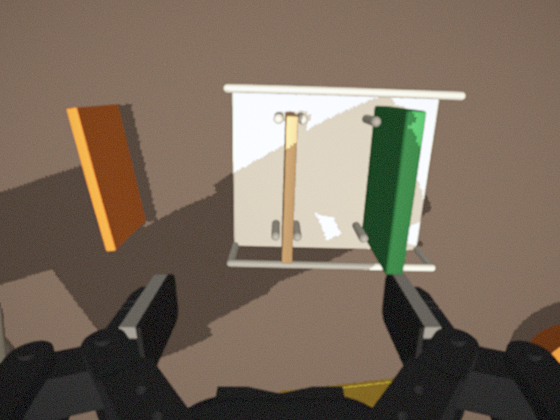

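The wrist view shows the tan top edge running from about (292,114) to (288,262), the green board to the right and the orange decoy far left.

```bash
python3 - <<'E'
from h import *
im=cv2.imread("pics/w1.png");C=cam("wrist")
m=mask(im,(8,70,110),(24,200,255));m[:,:275]=0;m[:,310:]=0;m[275:]=0
c=big(m);print(cv2.boundingRect(c),rect(C,c,.078), cv2.boxPoints(cv2.minAreaRect(c)).round(1).tolist())
E
```

```text
(275, 0, 35, 85) [374.3 402.   50.7  22.7 -79.8] [[275.0, 0.0], [309.0, 0.0], [309.0, 84.0], [275.0, 84.0]]
```

```bash
python3 - <<'E'
from h import *
im=cv2.imread("pics/w1.png");C=cam("wrist")
hsv=cv2.cvtColor(im,cv2.COLOR_BGR2HSV)
for r in (112,120,150,190,230,255,262,266): print(r,[tuple(map(int,hsv[r,c])) for c in range(280,302,3)])
m=mask(im,(8,80,130),(24,255,255));m[:100]=0;m[:,:275]=0;m[:,310:]=0;m[275:]=0
c=big(m);print(cv2.boundingRect(c),rect(C,c,.078))
E
```

```text
112 [(16, 15, 183), (18, 13, 230), (9, 29, 166), (15, 63, 150), (12, 39, 162), (18, 17, 221), (18, 16, 209), (20, 34, 186)]
120 [(23, 19, 243), (19, 17, 208), (20, 95, 206), (26, 69, 250), (25, 75, 249), (23, 78, 250), (16, 73, 184), (20, 11, 209)]
150 [(20, 32, 224), (18, 32, 210), (17, 113, 194), (16, 111, 206), (16, 107, 202), (17, 107, 191), (18, 30, 223), (20, 31, 222)]
190 [(22, 29, 221), (17, 65, 166), (17, 109, 206), (17, 106, 205), (17, 111, 200), (18, 37, 215), (20, 30, 222), (20, 30, 224)]
230 [(19, 36, 198), (16, 119, 180), (16, 114, 202), (16, 111, 198), (16, 111, 180), (20, 30, 126), (19, 33, 122), (20, 32, 210)]
255 [(13, 74, 89), (16, 111, 199), (18, 110, 201), (17, 111, 196), (15, 117, 139), (15, 79, 84), (15, 82, 87), (14, 72, 88)]
262 [(22, 29, 166), (16, 95, 194), (16, 105, 192), (16, 103, 191), (20, 45, 163), (20, 29, 157), (22, 32, 153), (19, 35, 155)]
266 [(20, 28, 192), (20, 28, 192), (21, 28, 192), (20, 27, 195), (20, 27, 197), (23, 27, 196), (22, 25, 197), (20, 27, 198)]
(281, 113, 17, 150) [390.4 302.7 112.8   8.7 -81.1]
```

```bash
python3 - <<'E'
from h import *
delta([390,302.5,124])
E
```

```text
t 1.0667 travel [  7.7   5.5 137. ] jaw dir deg 10.21 tcp [386.  293.9 261. ] z [ 0.  0. -1.]
```

```bash
python3 -m jog '[{"rotation":[0,0,0.023],"travel":[7.7,5.5,0],"hand":1},{"rotation":[0,0,0.023],"travel":[7.7,5.5,30],"hand":1},{"rotation":[0,0,0.023],"travel":[7.7,5.5,60],"hand":0.8},{"rotation":[0,0,0.023],"travel":[7.7,5.5,90],"hand":0.6},{"rotation":[0,0,0.023],"travel":[7.7,5.5,115],"hand":0.5},{"rotation":[0,0,0.023],"travel":[7.7,5.5,137],"hand":0.4},{"rotation":[0,0,0.023],"travel":[7.7,5.5,137],"hand":0.4},{"rotation":[0,0,0.023],"travel":[7.7,5.5,137],"hand":0.4}]' 30
python3 - <<'E'
from h import *
im,C=shot("wrist","w2.png"); delta([390,302.5,124])
E
```

```text
time_s: 1.73
position: [0.3891, 0.3027, 0.1232]
eef_rot: [-2.041, -2.388, 0.004]
ft_force: [0.4, 0.6, 0.4]
opening: 0.398
t 1.7833 travel [-0.5  0.   0.4] jaw dir deg 8.94 tcp [389.9 303.  124.4] z [-0.  0. -1.]
```

View pics/w2.png

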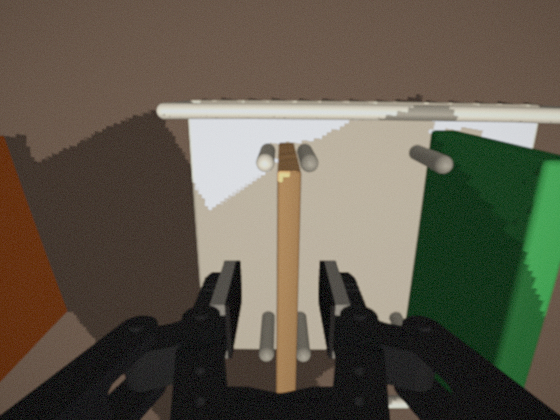

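Plate is centred between the pads; close and lift.

```bash
python3 -m jog '[{"rotation":[0,0,0],"travel":[0,0,0],"hand":0},{"rotation":[0,0,0],"travel":[0,0,0],"hand":0},{"rotation":[0,0,0],"travel":[0,0,0],"hand":0},{"rotation":[0,0,0],"travel":[0,0,0],"hand":0},{"rotation":[0,0,0],"travel":[0,0,0],"hand":0},{"rotation":[0,0,0],"travel":[0,0,0],"hand":0}]' 30 && python3 -m jog '[{"rotation":[0,0,0],"travel":[0,0,-10],"hand":0},{"rotation":[0,0,0],"travel":[0,0,-30],"hand":0},{"rotation":[0,0,0],"travel":[0,0,-50],"hand":0},{"rotation":[0,0,0],"travel":[0,0,-75],"hand":0},{"rotation":[0,0,0],"travel":[0,0,-100],"hand":0},{"rotation":[0,0,0],"travel":[0,0,-125],"hand":0},{"rotation":[0,0,0],"travel":[0,0,-140],"hand":0},{"rotation":[0,0,0],"travel":[0,0,-140],"hand":0}]'
python3 - <<'E'
from h import *
delta([529,8,300])
E
```

```text
time_s: 2.28
position: [0.3908, 0.3026, 0.1254]
eef_rot: [2.044, 2.385, 0.005]
ft_force: [-2.0, 1.2, 7.2]
opening: 0.085
time_s: 2.95
position: [0.3914, 0.3027, 0.2682]
eef_rot: [2.043, 2.384, 0.011]
ft_force: [0.5, 0.0, -1.1]
opening: 0.087
t 2.95 travel [-312.2   91.   -32.2] jaw dir deg 8.82 tcp [391.4 302.7 268.2] z [ 0.006  0.004 -1.   ]
```

```bash
python3 -m jog '[{"rotation":[0,0,-0.04],"travel":[-39,11,0],"hand":0},{"rotation":[0,0,-0.06],"travel":[-78,23,0],"hand":0},{"rotation":[0,0,-0.08],"travel":[-117,34,0],"hand":0},{"rotation":[0,0,-0.1],"travel":[-156,45,0],"hand":0},{"rotation":[0,0,-0.12],"travel":[-195,57,0],"hand":0},{"rotation":[0,0,-0.14],"travel":[-234,68,0],"hand":0},{"rotation":[0,0,-0.158],"travel":[-273,80,0],"hand":0},{"rotation":[0,0,-0.158],"travel":[-312,91,0],"hand":0}]' && python3 -m jog '[{"rotation":[0,0,0],"travel":[0,0,0],"hand":0},{"rotation":[0,0,0],"travel":[0,0,0],"hand":0},{"rotation":[0,0,0],"travel":[0,0,0],"hand":0}]'
python3 - <<'E'
from h import *
im,C=shot("wrist","w3.png"); delta([529,8,260])
E
```

```text
time_s: 3.62
position: [0.5279, 0.0053, 0.2637]
eef_rot: [-1.848, -2.54, 0.001]
ft_force: [0.4, 1.0, -0.3]
opening: 0.087
time_s: 3.87
position: [0.5271, 0.0074, 0.2634]
eef_rot: [-1.85, -2.537, 0.001]
ft_force: [-0.1, 0.3, -1.4]
opening: 0.086
t 3.9167 travel [-0.7  1.9  3.5] jaw dir deg 17.88 tcp [527.    8.1 263.5] z [-0.001  0.    -1.   ]
```

View pics/w3.png

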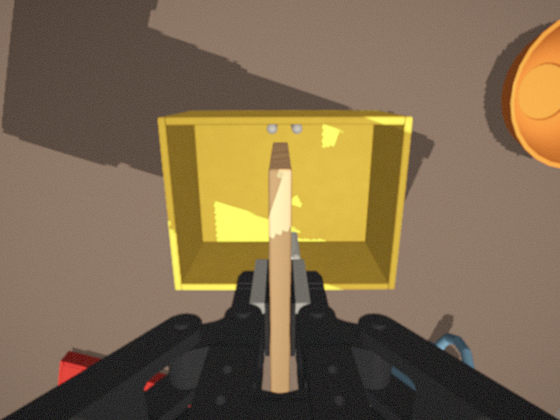

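The tin sits below with its rim spanning about (160,118)–(412,117)–(397,289)–(175,290). The divider's top edge ends near (280,170), and the posts are at (272,128) and (297,128).

```bash
python3 - <<'E'
from h import *
im=cv2.imread("pics/w3.png");C=cam("wrist");o=robot.get_obs();M=R.from_rotvec(o['eef_rot']).as_matrix()
g=cv2.cvtColor(im,cv2.COLOR_BGR2HSV)
# rim line samples: outer edges; left/right sides by row, bottom by col, top by col (value steps)
for r in (150,200,250): 
  print(r,"L",g[r,160:185,2].tolist(),"R",g[r,392:416,2].tolist())
for c in (190,220,350,380): print(c,"T",g[105:128,c,2].tolist(),"B",g[280:296,c,2].tolist())
# divider end
print([g[r,280].tolist() for r in range(160,178,2)])
for r in (175,190,210): print(r,im[r,262:300,2].tolist())
E
```

```text
150 L [159, 201, 214, 216, 215, 216, 209, 189, 155, 129, 132, 133, 134, 128, 129, 127, 130, 129, 132, 128, 134, 132, 131, 132, 132] R [122, 122, 120, 122, 124, 118, 122, 122, 120, 140, 177, 207, 220, 222, 220, 219, 209, 175, 121, 94, 91, 96, 93, 95]
200 L [146, 147, 144, 147, 149, 164, 194, 212, 216, 216, 216, 209, 182, 147, 132, 127, 127, 133, 127, 131, 129, 129, 133, 130, 133] R [124, 118, 117, 116, 138, 174, 206, 219, 219, 219, 216, 198, 158, 139, 141, 145, 147, 143, 145, 145, 143, 144, 145, 147]
250 L [144, 143, 145, 146, 145, 148, 146, 144, 140, 148, 181, 229, 253, 255, 255, 255, 253, 226, 174, 132, 126, 131, 127, 129, 131] R [176, 205, 217, 219, 216, 210, 189, 159, 142, 145, 146, 143, 145, 142, 146, 143, 144, 141, 146, 146, 146, 143, 145, 146]
190 T [89, 96, 93, 91, 95, 115, 133, 139, 142, 141, 141, 153, 182, 206, 214, 216, 216, 215, 205, 181, 150, 128, 131] B [146, 145, 149, 184, 226, 252, 255, 255, 255, 235, 191, 148, 143, 143, 147, 144]
220 T [90, 92, 93, 91, 106, 123, 139, 144, 139, 143, 141, 159, 190, 211, 217, 219, 218, 214, 208, 202, 209, 217, 218] B [142, 143, 149, 182,
[... 496 characters left out ...]
, 146], [15, 119, 141], [16, 115, 144], [16, 112, 178], [19, 91, 251], [22, 80, 245], [22, 82, 240], [22, 84, 241]]
175 [221, 223, 223, 223, 223, 216, 195, 193, 205, 214, 218, 219, 219, 215, 222, 233, 240, 242, 239, 240, 245, 253, 255, 255, 255, 255, 255, 255, 243, 223, 219, 225, 225, 226, 225, 226, 228, 226]
190 [223, 223, 225, 225, 224, 215, 193, 194, 205, 213, 216, 217, 218, 215, 217, 228, 248, 255, 255, 255, 255, 255, 255, 255, 255, 255, 255, 255, 242, 218, 215, 223, 226, 226, 225, 226, 227, 226]
210 [223, 221, 223, 225, 222, 216, 195, 191, 217, 246, 255, 255, 255, 255, 255, 255, 255, 255, 255, 255, 255, 255, 255, 255, 255, 255, 255, 255, 241, 217, 218, 224, 226, 224, 225, 224, 223, 225]
```

```bash
cat > tin.py <<'E'
from h import *
def edges(C,L,Rr,T,B,z=.09):
    "fit outer rim lines on plane, report centre (mm), dims, yaw from long-edge direction"
    ln=[]
    for p in (L,Rr,T,B):
        q=onplane(C,p,z)[:,:2]*1000; v=cv2.fitLine(q.astype(np.float32),cv2.DIST_L2,0,.01,.01).ravel(); ln.append((v[2:],v[:2]))
    def X(a,b):
        s=np.linalg.solve(np.c_[a[1],-b[1]],b[0]-a[0]); return a[0]+s[0]*a[1]
    l,r,t,b=ln; P=np.array([X(l,t),X(r,t),X(r,b),X(l,b)]); c=P.mean(0)
    d=[np.linalg.norm(P[i]-P[(i+1)%4]) for i in range(4)]
    u=(P[1]-P[0]+P[2]-P[3]); return c.round(1),np.round(d,1),np.degrees(np.arctan2(u[1],u[0])).round(2),P.round(1).tolist()
E
python3 - <<'E'
from tin import *
C=cam("wrist");o=robot.get_obs();M=R.from_rotvec(o['eef_rot']).as_matrix();p=o['position']*1000
print(edges(C,[[160.2,150],[165.6,200],[170.3,250]],[[409.4,150],[404,200],[398.7,250]],[[190,116.7],[220,116.5],[350,116.3],[380,115.8]],[[190,289.8],[220,289.8],[350,289],[380,288.8]]))
q=onplane(C,[[268,175],[290.5,175],[280,169],[268,210],[290.5,210]],.217)*1000
print(((q-p)@M).round(1), p)
E
```

```text
(array([530.1,   6.9], dtype=float32), array([169.6, 129.6, 170.1, 130.1], dtype=float32), np.float32(18.15), [[429.5, 42.400001525878906], [590.7000122070312, 94.9000015258789], [630.7999877929688, -28.299999237060547], [469.29998779296875, -81.5]])
[[51.8 -4.6 46.5]
 [51.8  2.9 46.5]
 [53.9 -0.6 46.5]
 [39.6 -4.7 46.5]
 [39.6  3.  46.5]] [526.97253519   8.05268746 263.49797556]
```

```bash
python3 - <<'E'
from h import *
delta([529.4,9.0,187])
E
```

```text
t 3.9167 travel [ 0.1  2.7 76.5] jaw dir deg 17.88 tcp [527.    8.1 263.5] z [-0.001  0.    -1.   ]
```

```bash
python3 -m jog '[{"rotation":[0,0,-0.005],"travel":[0,2.7,20],"hand":0},{"rotation":[0,0,-0.005],"travel":[0,2.7,40],"hand":0},{"rotation":[0,0,-0.005],"travel":[0,2.7,60],"hand":0},{"rotation":[0,0,-0.005],"travel":[0,2.7,76],"hand":0},{"rotation":[0,0,-0.005],"travel":[0,2.7,76],"hand":0},{"rotation":[0,0,-0.005],"travel":[0,2.7,76],"hand":0},{"rotation":[0,0,-0.005],"travel":[0,2.7,76],"hand":0}]'
python3 - <<'E'
from h import *
im,C=shot("wrist","w4.png"); delta([529.4,9,123])
E
```

```text
time_s: 4.5
position: [0.5306, 0.0092, 0.1887]
eef_rot: [1.841, 2.545, 0.001]
ft_force: [0.3, 0.3, -0.5]
opening: 0.085
t 4.55 travel [ 0.5 -1.5 66. ] jaw dir deg 18.23 tcp [530.9   9.  189. ] z [ 0.002  0.    -1.   ]
```

View pics/w4.png

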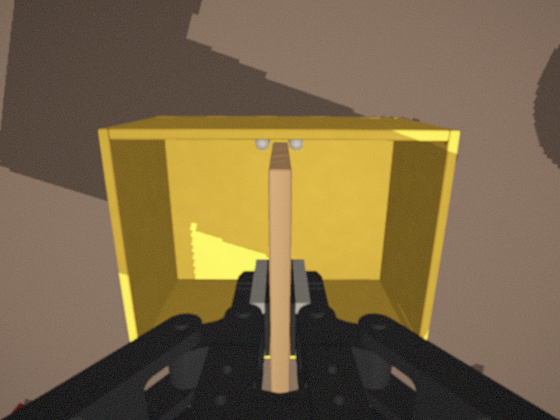

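Post tops at (262,142) and (296,142) have their midpoint at 279, and the divider's lower end is centred near 281, so I'll shift about -1.2 mm in tool y and descend.

```bash
python3 -m jog '[{"rotation":[0,0,0],"travel":[0.5,-1.3,5],"hand":0},{"rotation":[0,0,0],"travel":[0.5,-1.3,12],"hand":0},{"rotation":[0,0,0],"travel":[0.5,-1.3,20],"hand":0},{"rotation":[0,0,0],"travel":[0.5,-1.3,28],"hand":0},{"rotation":[0,0,0],"travel":[0.5,-1.3,36],"hand":0},{"rotation":[0,0,0],"travel":[0.5,-1.3,36],"hand":0}]'
python3 -m jog '[{"rotation":[0,0,0],"travel":[0,0,8],"hand":0},{"rotation":[0,0,0],"travel":[0,0,16],"hand":0},{"rotation":[0,0,0],"travel":[0,0,24],"hand":0},{"rotation":[0,0,0],"travel":[0,0,29],"hand":0},{"rotation":[0,0,0],"travel":[0,0,29],"hand":0},{"rotation":[0,0,0],"travel":[0,0,29],"hand":0}]'
```

```text
time_s: 5.05
position: [0.5287, 0.0084, 0.1501]
eef_rot: [-1.843, -2.543, 0.001]
ft_force: [1.1, 0.9, -0.6]
opening: 0.087
time_s: 5.55
position: [0.529, 0.0084, 0.1224]
eef_rot: [-1.843, -2.544, 0.001]
ft_force: [-0.1, 0.1, -0.4]
opening: 0.088
```

```bash
python3 -m jog '[{"rotation":[0,0,0],"travel":[0,0,1],"hand":0},{"rotation":[0,0,0],"travel":[0,0,1.5],"hand":0},{"rotation":[0,0,0],"travel":[0,0,1.5],"hand":0}]'
python3 -m jog '[{"rotation":[0,0,0],"travel":[0,0,1.5],"hand":0.4},{"rotation":[0,0,0],"travel":[0,0,1.5],"hand":0.5},{"rotation":[0,0,0],"travel":[0,0,1.5],"hand":0.5},{"rotation":[0,0,0],"travel":[0,0,1.5],"hand":0.5}]'
python3 -m jog '[{"rotation":[0,0,0],"travel":[0,0,-15],"hand":0.5},{"rotation":[0,0,0],"travel":[0,0,-40],"hand":0.5},{"rotation":[0,0,0],"travel":[0,0,-80],"hand":0.5},{"rotation":[0,0,0],"travel":[0,0,-120],"hand":0.5},{"rotation":[0,0,0],"travel":[0,0,-160],"hand":1},{"rotation":[0,0,0],"travel":[0,0,-160],"hand":1},{"rotation":[0,0,0],"travel":[0,0,-160],"hand":1},{"rotation":[0,0,0],"travel":[0,0,-160],"hand":1}]'
python3 - <<'E'
from h import *
im,C=shot("wrist","w5.png"); delta([452,-320,255])
E
```

```text
time_s: 5.8
position: [0.5291, 0.0084, 0.122]
eef_rot: [-1.843, -2.544, 0.0]
ft_force: [-3.4, 0.6, 9.1]
opening: 0.082
time_s: 6.13
position: [0.529, 0.0084, 0.1197]
eef_rot: [-1.843, -2.544, 0.0]
ft_force: [-0.1, 0.4, -0.5]
opening: 0.501
time_s: 6.8
position: [0.5286, 0.0084, 0.2796]
eef_rot: [-1.843, -2.544, 0.0]
ft_force: [-0.2, 0.5, -0.9]
opening: 0.995
t 6.85 travel [-288.3 -174.8   23.9] jaw dir deg 18.16 tcp [528.3   8.4 278.7] z [-0.002 -0.    -1.   ]
```

View pics/w5.png

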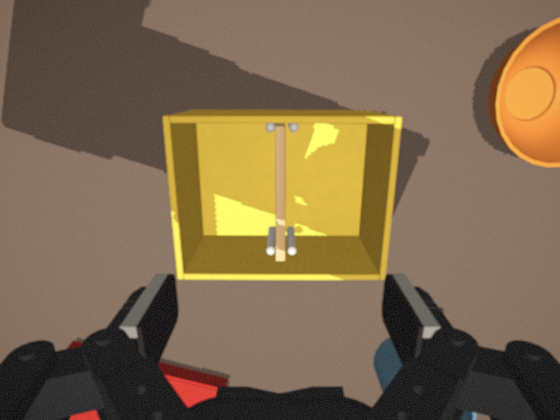

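The divider is down between the posts, top edge from about (280,123) to (280,261). I'll check its offset along the slot and re-measure the rim from this view.

```bash
python3 - <<'E'
from tin import *
im=cv2.imread("pics/w5.png");C=cam("wrist")
g=cv2.cvtColor(im,cv2.COLOR_BGR2HSV)
print([(r,g[r,281].tolist()) for r in list(range(118,132,2))+list(range(252,268,2))])
m=cv2.inRange(g,(5,60,100),(23,170,255));m[:115]=0;m[270:]=0;m[:,:270]=0;m[:,295:]=0
c=big(m);print(cv2.boundingRect(c),rect(C,c,.075))
def ed(v,i0,rev=False):
    d=np.abs(np.diff(cv2.GaussianBlur(v.astype(np.float32).reshape(1,-1),(3,1),0).ravel())); k=d.argmax();w=d[max(0,k-1):k+2]
    return i0+.5+max(0,k-1)+(w*np.arange(len(w))).sum()/w.sum()
V=g[:,:,1].astype(float)
L=[[ed(V[r,a:a+12],a),r] for r,a in((150,160),(200,164),(250,170))]
Rr=[[ed(V[r,a-6:a+8],a-6),r] for r,a in((150,398),(200,394),(250,389))]
print(L,Rr)
V=g[:,:,2].astype(float)
print([g[108:124,c,2].tolist() for c in(200,380)],[g[268:285,c,2].tolist() for c in(200,370)])
E
```

```text
[(118, [23, 178, 214]), (120, [23, 175, 216]), (122, [22, 173, 198]), (124, [16, 120, 144]), (126, [17, 113, 183]), (128, [17, 109, 208]), (130, [17, 108, 208]), (252, [21, 81, 255]), (254, [21, 79, 255]), (256, [21, 79, 255]), (258, [22, 80, 255]), (260, [21, 90, 241]), (262, [21, 169, 145]), (264, [21, 180, 139]), (266, [22, 186, 140])]
(270, 122, 25, 141) [529.3   7.7 115.3  20.1 -71.9]
[[np.float64(164.34574468085106), 150], [np.float64(169.46275071633238), 200], [np.float64(173.55434782608697), 250]] [[np.float64(399.4241192411924), 150], [np.float64(394.2440476190476), 200], [np.float64(388.36), 250]]
[[92, 116, 133, 136, 141, 136, 139, 155, 185, 203, 211, 212, 210, 207, 201, 205], [139, 142, 137, 134, 131, 136, 141, 171, 216, 244, 254, 255, 254, 249, 230, 190]] [[139, 140, 137, 139, 148, 189, 231, 251, 255, 254, 244, 218, 166, 141, 139, 141, 140], [140, 137, 144, 142, 141, 148, 173, 205, 218, 220, 215, 195, 166, 143, 141, 138, 142]]
```

```bash
python3 - <<'E'
from tin import *
C=cam("wrist")
e=edges(C,[[164.4,150],[169.4,200],[173.8,250]],[[399.6,150],[394.4,200],[388.8,250]],[[200,115.8],[380,115.3]],[[200,279.7],[370,279.7]]);print(e)
q=onplane(C,[[280.5,125.5],[280.5,261.3]],.075)[:,:2]*1000;m=q.mean(0);print(q,m,np.linalg.norm(q[1]-q[0]))
a=np.radians(e[2]);print((np.array([[np.cos(a),np.sin(a)],[-np.sin(a),np.cos(a)]])@(m-e[0])).round(2))
t=cv2.imread("pics/top0.png")
E
```

```text
(array([529.3,   6.2], dtype=float32), array([170.2, 129.8, 169.9, 129.4], dtype=float32), np.float32(18.24), [[428.70001220703125, 41.20000076293945], [590.2999877929688, 94.69999694824219], [629.9000244140625, -28.899999618530273], [468.3999938964844, -81.9000015258789]])
[[510.89386167  59.65824132]
 [545.82873352 -46.85015592]] [528.3612976   6.4040427] 112.09140892375122
[-0.83  0.49]
```

```bash
python3 -m jog '[{"rotation":[0,0,0.12],"travel":[-20,-12,0],"hand":1},{"rotation":[0,0,0.24],"travel":[-40,-24,0],"hand":1},{"rotation":[0,0,0.36],"travel":[-60,-36,0],"hand":1},{"rotation":[0,0,0.48],"travel":[-80,-48,0],"hand":1},{"rotation":[0,0,0.6],"travel":[-100,-60,5],"hand":1},{"rotation":[0,0,0.72],"travel":[-120,-72,10],"hand":1},{"rotation":[0,0,0.84],"travel":[-140,-84,10],"hand":1},{"rotation":[0,0,0.96],"travel":[-160,-97,10],"hand":1}]'
python3 - <<'E'
from h import *
delta([452,-320,255])
E
```

```text
time_s: 7.52
position: [0.4854, -0.1745, 0.2675]
eef_rot: [-2.811, -1.396, 0.005]
ft_force: [-0.1, 0.7, 0.2]
opening: 1.0
t 7.5167 travel [-136.1   61.4   12.4] jaw dir deg -37.18 tcp [ 485.4 -174.5  267.5] z [-0.004  0.002 -1.   ]
```

```bash
python3 -m jog '[{"rotation":[0,0,0.12],"travel":[-20,9,2],"hand":1},{"rotation":[0,0,0.24],"travel":[-40,18,4],"hand":1},{"rotation":[0,0,0.36],"travel":[-60,27,6],"hand":1},{"rotation":[0,0,0.48],"travel":[-80,36,8],"hand":1},{"rotation":[0,0,0.6],"travel":[-100,45,10],"hand":1},{"rotation":[0,0,0.72],"travel":[-120,54,12],"hand":1},{"rotation":[0,0,0.84],"travel":[-136,61,12],"hand":1},{"rotation":[0,0,0.9],"travel":[-136,61,12],"hand":1}]'
python3 -m jog '[{"rotation":[0,0,0],"travel":[0,0,0],"hand":1},{"rotation":[0,0,0],"travel":[0,0,0],"hand":1},{"rotation":[0,0,0],"travel":[0,0,0],"hand":1}]'
python3 - <<'E'
from h import *
im,C=shot("wrist","w6.png"); delta([452,-320,255])
m=mask(im,(0,150,60),(6,255,255))|mask(im,(174,150,60),(180,255,255));c=big(m);print(rect(C,c,.023),cv2.boundingRect(c))
E
```

```text
time_s: 8.18
position: [0.4527, -0.3214, 0.2556]
eef_rot: [-3.14, -0.03, 0.005]
ft_force: [-0.1, 0.1, -0.1]
opening: 1.004
time_s: 8.43
position: [0.4537, -0.3186, 0.2567]
eef_rot: [-3.14, -0.047, 0.003]
ft_force: [-0.0, -0.6, 0.7]
opening: 1.0
t 8.4833 travel [-1.9  1.4  2.1] jaw dir deg -88.28 tcp [ 453.9 -318.6  257.1] z [-0.001  0.001 -1.   ]
[ 454.8 -324.2  186.3  146.6    1.7] (195, 71, 183, 209)
```

View pics/w6.png

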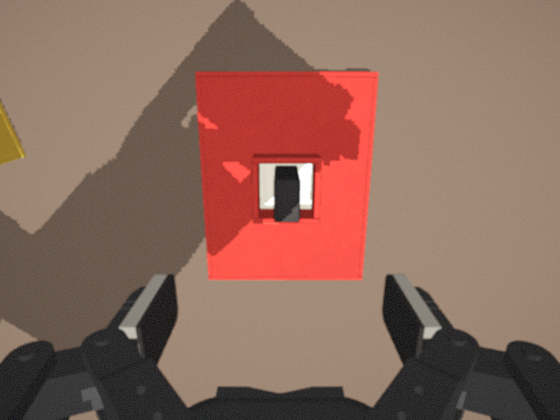

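Red lid outline about (195,71)–(378,280), with the black knob standing up at x≈274–300, its far top end near row 221.

```bash
python3 - <<'E'
from h import *
im=cv2.imread("pics/w6.png");C=cam("wrist");g=cv2.cvtColor(im,cv2.COLOR_BGR2GRAY)
for r in (185,200,212,218):print(r,g[r,268:306].tolist())
print(g[160:228,287].tolist(),im[200:228,287].tolist())
E
```

```text
185 [218, 221, 219, 220, 212, 174, 112, 48, 35, 44, 46, 47, 49, 50, 45, 40, 46, 48, 46, 50, 53, 46, 52, 42, 45, 48, 52, 42, 48, 40, 45, 107, 216, 255, 255, 255, 255, 255]
200 [237, 254, 255, 255, 255, 241, 161, 71, 37, 45, 48, 45, 41, 44, 45, 49, 50, 51, 43, 47, 43, 55, 49, 40, 47, 47, 43, 47, 42, 39, 57, 141, 229, 255, 255, 255, 255, 255]
212 [61, 66, 67, 60, 66, 54, 41, 45, 38, 43, 43, 49, 42, 45, 45, 42, 44, 39, 48, 43, 52, 46, 52, 62, 83, 94, 97, 99, 92, 97, 74, 69, 55, 61, 65, 60, 63, 62]
218 [99, 103, 95, 96, 94, 80, 57, 39, 42, 43, 42, 45, 40, 44, 51, 61, 65, 73, 86, 95, 90, 97, 91, 97, 90, 95, 91, 92, 89, 85, 76, 75, 87, 93, 100, 95, 94, 98]
[93, 89, 104, 161, 193, 159, 82, 29, 6, 30, 30, 29, 19, 35, 37, 15, 36, 32, 34, 31, 46, 47, 53, 52, 46, 50, 43, 48, 43, 41, 52, 41, 48, 41, 41, 45, 41, 49, 48, 42, 47, 41, 52, 44, 50, 49, 50, 35, 45, 43, 46, 38, 43, 39, 46, 68, 88, 96, 95, 98, 88, 99, 111, 129, 135, 138, 136, 136] [[42, 48, 47], [40, 41, 42], [54, 51, 54], [44, 42, 48], [50, 49, 51], [49, 47, 53], [48, 51, 48], [35, 32, 40], [46, 46, 44], [42, 44, 42], [46, 46, 46], [36, 37, 40], [40, 43, 43], [40, 39, 40], [44, 46, 47], [66, 65, 74], [85, 87, 90], [90, 94, 102], [92, 94, 97], [95, 98, 100], [83, 86, 93], [81, 83, 136], [66, 74, 201], [72, 83, 241], [77, 85, 255], [77, 91, 255], [76, 87, 255], [78, 86, 255]]
```

```bash
python3 - <<'E'
from h import *
C=cam("wrist")
q=onplane(C,[[274.3,200],[299.1,200],[287,220.8],[287,180]],.073)*1000;print(q.round(1))
delta([454.8,-323.5,112])
E
```

```text
[[ 455.6 -315.3   73. ]
 [ 456.1 -333.7   73. ]
 [ 439.5 -325.3   73. ]
 [ 471.  -324.2   73. ]]
t 8.4833 travel [  1.    5.1 145.1] jaw dir deg -88.28 tcp [ 453.9 -318.6  257.1] z [-0.001  0.001 -1.   ]
```

```bash
python3 -m jog '[{"rotation":[0,0,0],"travel":[1.6,5.9,20],"hand":0.8},{"rotation":[0,0,0],"travel":[1.6,5.9,45],"hand":0.6},{"rotation":[0,0,0],"travel":[1.6,5.9,75],"hand":0.5},{"rotation":[0,0,0],"travel":[1.6,5.9,105],"hand":0.5},{"rotation":[0,0,0],"travel":[1.6,5.9,125],"hand":0.5},{"rotation":[0,0,0],"travel":[1.6,5.9,136],"hand":0.5},{"rotation":[0,0,0],"travel":[1.6,5.9,136],"hand":0.5},{"rotation":[0,0,0],"travel":[1.6,5.9,136],"hand":0.5}]' 60
python3 - <<'E'
from h import *
im,C=shot("wrist","w7.png"); delta([455.3,-324.4,121])
E
```

```text
time_s: 9.15
position: [0.4561, -0.3249, 0.122]
eef_rot: [-3.141, -0.045, 0.001]
ft_force: [0.4, -0.3, 0.5]
opening: 0.498
t 9.2 travel [-1.2 -0.9  1.8] jaw dir deg -88.36 tcp [ 456.5 -325.3  122.8] z [ 0.001 -0.001 -1.   ]
```

View pics/w7.png

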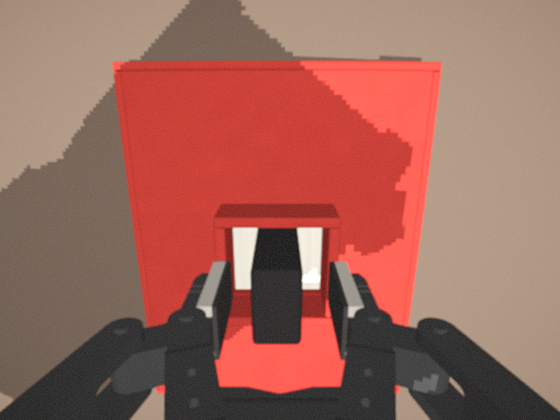

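The knob (253–302) is nearly centred between the pads (222–340), about 1 mm left of centre. Nudge, close, lift.

```bash
python3 -m jog '[{"rotation":[0,0,0],"travel":[-0.5,-0.9,1],"hand":0.3},{"rotation":[0,0,0],"travel":[-0.5,-0.9,1],"hand":0.1},{"rotation":[0,0,0],"travel":[-0.5,-0.9,1],"hand":0},{"rotation":[0,0,0],"travel":[-0.5,-0.9,1],"hand":0},{"rotation":[0,0,0],"travel":[-0.5,-0.9,1],"hand":0},{"rotation":[0,0,0],"travel":[-0.5,-0.9,1],"hand":0}]' 70
python3 -m jog '[{"rotation":[0,0,0],"travel":[-0.5,0,-4],"hand":0},{"rotation":[0,0,0],"travel":[0,0,-12],"hand":0},{"rotation":[0,0,0],"travel":[0,0,-24],"hand":0},{"rotation":[0,0,0],"travel":[0,0,-40],"hand":0},{"rotation":[0,0,0],"travel":[0,0,-60],"hand":0},{"rotation":[0,0,0],"travel":[0,0,-80],"hand":0},{"rotation":[0,0,0],"travel":[0,0,-100],"hand":0},{"rotation":[0,0,0],"travel":[0,0,-120],"hand":0}]'
python3 -m jog '[{"rotation":[0,0,0],"travel":[0,0,-10],"hand":0},{"rotation":[0,0,0],"travel":[0,0,-20],"hand":0},{"rotation":[0,0,0],"travel":[0,0,-30],"hand":0},{"rotation":[0,0,0],"travel":[0,0,-30],"hand":0},{"rotation":[0,0,0],"travel":[0,0,-30],"hand":0},{"rotation":[0,0,0],"travel":[0,0,-30],"hand":0}]'
python3 - <<'E'
from h import *
im,C=shot("wrist","w8.png"); delta([529.7,6.6,255])
im,C=shot("scene","s8.png")
E
```

```text
time_s: 9.7
position: [0.4559, -0.3244, 0.1225]
eef_rot: [3.14, 0.044, 0.003]
ft_force: [-0.4, 2.2, 5.8]
opening: 0.219
time_s: 10.37
position: [0.455, -0.3241, 0.2428]
eef_rot: [3.141, 0.044, 0.0]
ft_force: [1.4, 0.2, -5.5]
opening: 0.22
time_s: 10.87
position: [0.4549, -0.3239, 0.27]
eef_rot: [-3.14, -0.044, 0.002]
ft_force: [-0.5, 0.1, -5.1]
opening: 0.218
t 10.9167 travel [  84.  -328.3   15.1] jaw dir deg -88.41 tcp [ 454.8 -323.9  269.9] z [-0.002  0.001 -1.   ]
```

View pics/w8.png

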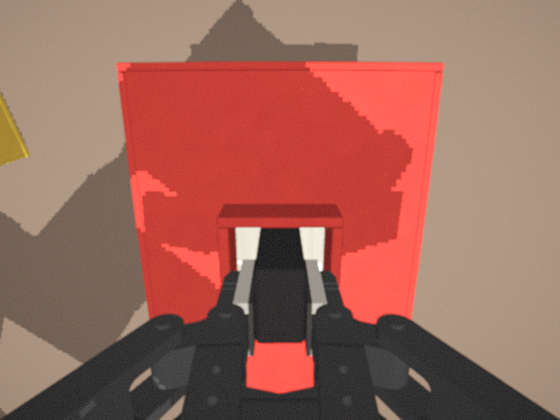

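```bash
python3 - <<'E'
from h import *
im=cv2.imread("pics/w8.png");C=cam("wrist");o=robot.get_obs();M=R.from_rotvec(o['eef_rot']).as_matrix();p=o['position']*1000
g=im[:,280].astype(int);print([(r,g[r].tolist()) for r in range(334,348,2)],[(r,g[r].tolist()) for r in range(258,276,2)])
T=lambda px,dz:((onplane(C,px,(p[2]-dz)/1000)*1000-p)@M).round(1)
print(T([[280,341.5]],49.5))
# red front rim top edge (z=23 when knob 73 -> 50 below), collar top 28 below knob
print(T([[120,66],[441,66]],99.5),T([[218,222],[342,222]],77.5))
E
```

```text
[(334, [47, 45, 45]), (336, [51, 51, 53]), (338, [37, 38, 43]), (340, [49, 48, 46]), (342, [52, 56, 157]), (344, [80, 92, 255]), (346, [82, 95, 255])] [(258, [42, 42, 43]), (260, [39, 38, 40]), (262, [38, 41, 39]), (264, [36, 40, 40]), (266, [39, 42, 37]), (268, [38, 39, 37]), (270, [44, 44, 44]), (272, [42, 45, 52]), (274, [48, 44, 53])]
[[-16.5   1.1  49.5]]
[[ 90.  -70.   99.4]
 [ 89.9  72.8  99.3]] [[ 24.2 -26.   77.5]
 [ 24.2  28.3  77.4]]
```

```bash
python3 -m jog '[{"rotation":[0,0,-0.01],"travel":[3,-12,0],"hand":0},{"rotation":[0,0,-0.03],"travel":[8,-32,0],"hand":0},{"rotation":[0,0,-0.06],"travel":[15,-60,0],"hand":0},{"rotation":[0,0,-0.09],"travel":[22,-88,0],"hand":0},{"rotation":[0,0,-0.12],"travel":[29,-116,0],"hand":0},{"rotation":[0,0,-0.15],"travel":[37,-144,0],"hand":0},{"rotation":[0,0,-0.18],"travel":[44,-172,0],"hand":0},{"rotation":[0,0,-0.2],"travel":[51,-200,0],"hand":0}]'
python3 - <<'E'
from h import *
delta([530,6.7,270])
E
```

```text
time_s: 11.63
position: [0.5006, -0.1209, 0.2704]
eef_rot: [-3.12, -0.36, 0.001]
ft_force: [0.9, -0.3, -5.3]
opening: 0.223
t 11.6333 travel [  57.7 -117.6    0.5] jaw dir deg -76.84 tcp [ 500.6 -120.9  270.4] z [-0.001  0.    -1.   ]
```

```bash
python3 -m jog '[{"rotation":[0,0,-0.03],"travel":[13,-27,0],"hand":0},{"rotation":[0,0,-0.06],"travel":[25,-52,0],"hand":0},{"rotation":[0,0,-0.088],"travel":[36,-75,0],"hand":0},{"rotation":[0,0,-0.088],"travel":[46,-95,0],"hand":0},{"rotation":[0,0,-0.088],"travel":[54,-110,0],"hand":0},{"rotation":[0,0,-0.088],"travel":[57.5,-117.6,0],"hand":0},{"rotation":[0,0,-0.088],"travel":[57.5,-117.6,0],"hand":0},{"rotation":[0,0,-0.088],"travel":[57.5,-117.6,0],"hand":0}]'
python3 - <<'E'
from h import *
import time
for i in range(4):
  im,C=shot("wrist","w9.png"); delta([530,6.7,224])
im,C=shot("top","t9.png")
E
```

```text
time_s: 12.3
position: [0.5298, 0.0048, 0.2705]
eef_rot: [3.102, 0.496, -0.002]
ft_force: [0.2, 0.2, -6.0]
opening: 0.217
t 12.35 travel [ 1.  -2.3 46.6] jaw dir deg -71.89 tcp [529.8   4.2 270.6] z [-0.001 -0.    -1.   ]
t 12.4 travel [ 1.1 -2.6 46.7] jaw dir deg -71.93 tcp [529.8   3.9 270.7] z [-0.001 -0.    -1.   ]
t 12.45 travel [ 1.1 -2.8 46.8] jaw dir deg -71.96 tcp [529.8   3.7 270.8] z [-0.001 -0.    -1.   ]
t 12.5 travel [ 1.  -2.8 46.8] jaw dir deg -71.98 tcp [529.9   3.7 270.8] z [-0. -0. -1.]
```

View pics/w9.png

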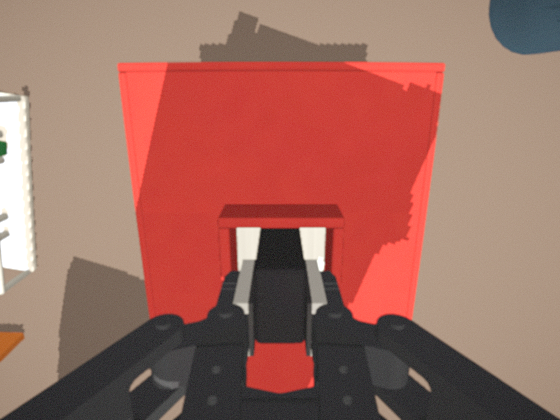

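Nest unchanged, grip unchanged. The arm settled 3 mm short in y, so correct and lower to just above the rim.

```bash
python3 -m jog '[{"rotation":[0,0,-0.003],"travel":[1,-2.8,8],"hand":0},{"rotation":[0,0,-0.003],"travel":[1,-2.8,20],"hand":0},{"rotation":[0,0,-0.003],"travel":[1,-2.8,32],"hand":0},{"rotation":[0,0,-0.003],"travel":[1,-2.8,42],"hand":0},{"rotation":[0,0,-0.003],"travel":[1,-2.8,46],"hand":0},{"rotation":[0,0,-0.003],"travel":[1,-2.8,46],"hand":0},{"rotation":[0,0,-0.003],"travel":[1,-2.8,46],"hand":0},{"rotation":[0,0,-0.003],"travel":[1,-2.8,46],"hand":0}]'
python3 -m jog '[{"rotation":[0,0,0],"travel":[0,0,0],"hand":0},{"rotation":[0,0,0],"travel":[0,0,0],"hand":0},{"rotation":[0,0,0],"travel":[0,0,0],"hand":0}]'
python3 - <<'E'
from h import *
delta([530,6.7,203])
E
```

```text
time_s: 13.22
position: [0.5307, 0.0076, 0.2254]
eef_rot: [3.102, 0.499, 0.001]
ft_force: [-0.1, -0.1, -6.0]
opening: 0.219
time_s: 13.47
position: [0.5305, 0.0076, 0.2254]
eef_rot: [3.102, 0.499, 0.001]
ft_force: [0.1, -0.9, -5.1]
opening: 0.212
t 13.4667 travel [-0.7  0.7 22.4] jaw dir deg -71.73 tcp [530.5   7.6 225.4] z [ 0.001 -0.    -1.   ]
```

```bash
python3 -m jog '[{"rotation":[0,0,0],"travel":[-0.6,0.6,3],"hand":0},{"rotation":[0,0,0],"travel":[-0.6,0.6,6],"hand":0},{"rotation":[0,0,0],"travel":[-0.6,0.6,9],"hand":0},{"rotation":[0,0,0],"travel":[-0.6,0.6,12],"hand":0},{"rotation":[0,0,0],"travel":[-0.6,0.6,14],"hand":0},{"rotation":[0,0,0],"travel":[-0.6,0.6,16],"hand":0}]'
python3 -m jog '[{"rotation":[0,0,0],"travel":[0,0,1.5],"hand":0},{"rotation":[0,0,0],"travel":[0,0,3],"hand":0},{"rotation":[0,0,0],"travel":[0,0,4.5],"hand":0},{"rotation":[0,0,0],"travel":[0,0,4.5],"hand":0}]'
python3 - <<'E'
from h import *
delta([530,6.7,203])
E
```

```text
time_s: 13.97
position: [0.5298, 0.0069, 0.2085]
eef_rot: [-3.102, -0.499, 0.001]
ft_force: [0.0, -0.1, -4.7]
opening: 0.215
time_s: 14.3
position: [0.5298, 0.0069, 0.2041]
eef_rot: [-3.102, -0.499, 0.001]
ft_force: [-0.1, -0.6, -5.3]
opening: 0.219
t 14.3 travel [0.2 0.2 1.1] jaw dir deg -71.73 tcp [529.8   6.9 204.1] z [-0. -0. -1.]
```

```bash
python3 -m jog '[{"rotation":[0,0,0],"travel":[0,0,1],"hand":0},{"rotation":[0,0,0],"travel":[0,0,2],"hand":0},{"rotation":[0,0,0],"travel":[0,0,2],"hand":0}]'
python3 -m jog '[{"rotation":[0,0,0],"travel":[0,0,1],"hand":0},{"rotation":[0,0,0],"travel":[0,0,1],"hand":0}]'
```

```text
time_s: 14.55
position: [0.53, 0.0069, 0.2025]
eef_rot: [3.102, 0.499, 0.0]
ft_force: [0.3, 0.5, -4.9]
opening: 0.216
time_s: 14.72
position: [0.53, 0.0068, 0.2025]
eef_rot: [3.102, 0.499, 0.001]
ft_force: [-3.6, 0.8, 6.1]
opening: 0.219
```

Contact came at the expected height (202.5). Release and rise.

```bash
python3 -m jog '[{"rotation":[0,0,0],"travel":[0,0,-0.5],"hand":0.5},{"rotation":[0,0,0],"travel":[0,0,-0.5],"hand":0.5},{"rotation":[0,0,0],"travel":[0,0,-0.5],"hand":0.5},{"rotation":[0,0,0],"travel":[0,0,-0.5],"hand":0.6},{"rotation":[0,0,0],"travel":[0,0,-0.5],"hand":0.6}]'
python3 -m jog '[{"rotation":[0,0,0],"travel":[0,0,-12],"hand":0.7},{"rotation":[0,0,0],"travel":[0,0,-35],"hand":1},{"rotation":[0,0,0],"travel":[0,0,-60],"hand":1},{"rotation":[0,0,0],"travel":[0,0,-90],"hand":1},{"rotation":[0,0,0],"travel":[0,0,-110],"hand":1},{"rotation":[0,0,0],"travel":[0,0,-110],"hand":1},{"rotation":[0,0,0],"travel":[0,0,-110],"hand":1},{"rotation":[0,0,0],"travel":[0,0,-110],"hand":1}]'
python3 - <<'E'
from h import *
im,C=shot("wrist","w10.png"); delta([529.7,6.6,255])
m=mask(im,(0,150,60),(6,255,255))|mask(im,(174,150,60),(180,255,255));c=big(m);print(rect(C,c,.103),cv2.boundingRect(c))
im,C=shot("scene","s10.png")
cv2.imwrite("pics/s10c.png",cv2.resize(im[150:290,180:340],None,fx=4,fy=4,interpolation=cv2.INTER_CUBIC))
E
```

```text
time_s: 15.13
position: [0.53, 0.0068, 0.202]
eef_rot: [3.102, 0.499, 0.0]
ft_force: [-0.8, 0.4, 0.6]
opening: 0.598
time_s: 15.8
position: [0.5294, 0.0069, 0.3112]
eef_rot: [-3.102, -0.499, 0.001]
ft_force: [1.2, 0.8, -0.0]
opening: 1.005
t 15.85 travel [ 0.5  0.4 55.8] jaw dir deg -71.74 tcp [529.2   6.8 310.8] z [-0.002  0.    -1.   ]
[528.8   5.3 185.9 146.2  18.2] (182, 72, 198, 224)
```

The viewer limit is reached, so I go on with numbers. The seated outline measures 185.9 x 146.2 at the seated height, centre (528.8, 5.3), yaw 18.2, which agrees with the lids being seated. Now lower open jaws around the collar.

```bash
python3 -m jog '[{"rotation":[0,0,0],"travel":[-0.9,1.3,20],"hand":1},{"rotation":[0,0,0],"travel":[-0.9,1.3,45],"hand":1},{"rotation":[0,0,0],"travel":[-0.9,1.3,70],"hand":1},{"rotation":[0,0,0],"travel":[-0.9,1.3,95],"hand":1},{"rotation":[0,0,0],"travel":[-0.9,1.3,111],"hand":1},{"rotation":[0,0,0],"travel":[-0.9,1.3,111],"hand":1},{"rotation":[0,0,0],"travel":[-0.9,1.3,111],"hand":1},{"rotation":[0,0,0],"travel":[-0.9,1.3,111],"hand":1}]'
python3 - <<'E'
from h import *
im,C=shot("wrist","w11.png"); delta([528.8,5.3,176])
o=robot.get_obs();M=R.from_rotvec(o['eef_rot']).as_matrix();p=o['position']*1000
g=cv2.cvtColor(im,cv2.COLOR_BGR2HSV)
white=cv2.inRange(g,(0,0,150),(180,60,255))  # inner plate seen through collar, and pads
n,_,st,_=cv2.connectedComponentsWithStats(white)
print([s.tolist() for s in st[1:] if s[4]>60])
X=np.array([[24,-23,0],[24,23,0],[28,-28,0],[28,28,0]],float); 
w=(p+np.c_[X[:,:2],np.full(4,p[2]-125)]@M.T)/1000;print("predicted collar corners +x side (inner,outer)",proj(C,w).round(1).tolist())
for r in range(190,240,6):print(r,"sat/val",[(c,int(g[r,c,2])) for c in range(200,240,4)],[(c,int(g[r,c,2])) for c in range(325,365,4)])
E
```

```text
time_s: 16.57
position: [0.5297, 0.0054, 0.2012]
eef_rot: [3.102, 0.499, 0.0]
ft_force: [0.2, 0.3, 0.7]
opening: 0.996
t 16.6167 travel [-1.2 -0.4 25.7] jaw dir deg -71.73 tcp [530.    5.3 201.7] z [ 0.001 -0.    -1.   ]
[[117, 185, 13, 29, 82], [233, 227, 25, 63, 1170], [297, 227, 27, 63, 1404], [119, 275, 45, 64, 521], [396, 275, 45, 64, 499]]
predicted collar corners +x side (inner,outer) [[225.1, 222.2], [331.0, 222.1], [213.0, 213.5], [343.0, 213.4]]
190 sat/val [(200, 198), (204, 200), (208, 201), (212, 200), (216, 201), (220, 201), (224, 203), (228, 203), (232, 200), (236, 200)] [(325, 197), (329, 199), (333, 199), (337, 197), (341, 198), (345, 196), (349, 198), (353, 201), (357, 196), (361, 199)]
196 sat/val [(200, 201), (204, 200), (208, 199), (212, 200), (216, 202), (220, 200), (224, 203), (228, 201), (232, 200), (236, 201)] [(325, 199), (329, 197), (333, 197), (337, 198), (341, 197), (345, 199), (349, 197), (353, 195), (357, 195), (361, 197)]
202 sat/val [(200, 204), (204, 202), (208, 201), (212, 198), (216, 199), (220, 200), (224, 189), (228, 191), (232, 193), (236, 194)]
[... 945 characters left out ...]
(216, 179), (220, 184), (224, 183), (228, 182), (232, 184), (236, 192)] [(325, 186), (329, 186), (333, 187), (337, 184), (341, 188), (345, 201), (349, 200), (353, 199), (357, 197), (361, 197)]
232 sat/val [(200, 197), (204, 200), (208, 198), (212, 198), (216, 194), (220, 204), (224, 195), (228, 128), (232, 139), (236, 238)] [(325, 122), (329, 118), (333, 203), (337, 201), (341, 190), (345, 198), (349, 198), (353, 197), (357, 197), (361, 196)]
238 sat/val [(200, 199), (204, 199), (208, 198), (212, 197), (216, 198), (220, 201), (224, 198), (228, 121), (232, 140), (236, 238)] [(325, 118), (329, 123), (333, 201), (337, 201), (341, 187), (345, 200), (349, 200), (353, 199), (357, 197), (361, 200)]
```

Collar edges at 215.5/340, midpoint 277.9 against 278 predicted for a centred grip. Lower and close.

```bash
python3 -m jog '[{"rotation":[0,0,0],"travel":[-1,0,8],"hand":1},{"rotation":[0,0,0],"travel":[-1,0,16],"hand":1},{"rotation":[0,0,0],"travel":[-1,0,22],"hand":1},{"rotation":[0,0,0],"travel":[-1,0,25.5],"hand":1},{"rotation":[0,0,0],"travel":[-1,0,25.5],"hand":0.9},{"rotation":[0,0,0],"travel":[-1,0,25.5],"hand":0.8},{"rotation":[0,0,0],"travel":[-1,0,25.5],"hand":0.75}]' 40
python3 -m jog '[{"rotation":[0,0,0],"travel":[0,0,0],"hand":0.7},{"rotation":[0,0,0],"travel":[0,0,0],"hand":0.65},{"rotation":[0,0,0],"travel":[0,0,0],"hand":0.6},{"rotation":[0,0,0],"travel":[0,0,0],"hand":0.5},{"rotation":[0,0,0],"travel":[0,0,0],"hand":0.4},{"rotation":[0,0,0],"travel":[0,0,0],"hand":0.3},{"rotation":[0,0,0],"travel":[0,0,0],"hand":0.3}]' 40
python3 - <<'E'
from h import *
print(robot.get_obs()['ft_force'],robot.get_obs()['ft_torque'])
delta([528.8,5.3,176])
E
```

```text
time_s: 17.2
position: [0.5286, 0.005, 0.1755]
eef_rot: [3.102, 0.499, 0.0]
ft_force: [-0.4, -0.3, 0.2]
opening: 0.749
time_s: 17.78
position: [0.5287, 0.0051, 0.176]
eef_rot: [-3.102, -0.498, -0.001]
ft_force: [-1.9, 0.8, 5.1]
opening: 0.644
[-1.873599    0.75255816  5.10552985] [0.27005005 0.32565272 0.06051941]
t 17.7833 travel [ 0.2 -0.1 -0. ] jaw dir deg -71.74 tcp [528.7   5.1 176. ] z [ 0.001  0.    -1.   ]
```

```bash
python3 -m jog '[{"rotation":[0,0,0],"travel":[0,0,-2],"hand":0.3},{"rotation":[0,0,0],"travel":[0,0,-5],"hand":0.3},{"rotation":[0,0,0],"travel":[0,0,-9],"hand":0.3},{"rotation":[0,0,0],"travel":[0,0,-14],"hand":0.3},{"rotation":[0,0,0],"travel":[0,0,-20],"hand":0.3},{"rotation":[0,0,0],"travel":[0,0,-20],"hand":0.3}]'
python3 -m jog '[{"rotation":[0,0,0],"travel":[0,0,-8],"hand":0.3},{"rotation":[0,0,0],"travel":[0,0,-18],"hand":0.3},{"rotation":[0,0,0],"travel":[0,0,-30],"hand":0.3},{"rotation":[0,0,0],"travel":[0,0,-42],"hand":0.3},{"rotation":[0,0,0],"travel":[0,0,-54],"hand":0.3},{"rotation":[0,0,0],"travel":[0,0,-66],"hand":0.3},{"rotation":[0,0,0],"travel":[0,0,-74],"hand":0.3},{"rotation":[0,0,0],"travel":[0,0,-80],"hand":0.3}]'
python3 -m jog '[{"rotation":[0,0,0],"travel":[0,0,0],"hand":0.3},{"rotation":[0,0,0],"travel":[0,0,0],"hand":0.3},{"rotation":[0,0,0],"travel":[0,0,0],"hand":0.3},{"rotation":[0,0,0],"travel":[0,0,0],"hand":0.3}]'
python3 - <<'E'
from h import *
t,C=shot("top","t12.png"); s,Cs=shot("scene","s12.png")
o=robot.get_obs();M=R.from_rotvec(o['eef_rot']).as_matrix();p=o['position']
a=np.radians(18.2);Rz=np.array([[np.cos(a),-np.sin(a),0],[np.sin(a),np.cos(a),0],[0,0,1]])
cent=np.array([.5292,.0059,0])
def pr(Cc,hx,hy,z):return proj(Cc,[cent+Rz@np.array([i*hx,j*hy,z]) for i,j in((1,1),(1,-1),(-1,-1),(-1,1))]).round(0).tolist()
red=lambda im:mask(im,(0,150,50),(6,255,255))|mask(im,(174,150,50),(180,255,255))
for n,im,Cc in(("top",t,C),("scene",s,Cs)):
    c=big(red(im)); print(n,"red approx",cv2.approxPolyDP(c,5,True).reshape(-1,2).tolist())
    print(" expect red top face z=.203",pr(Cc,.0935,.0735,.203-.005)," inner plate z=.098",pr(Cc,.087,.067,.098)," tin rim",pr(Cc,.085,.065,.09))
g=cv2.cvtColor(s,cv2.COLOR_BGR2HSV)
cc=proj(Cs,[[.5292,.0059,.09]])[0].astype(int);print(cc)
for dy in range(-40,60,4):
    print(cc[1]+dy,[tuple(map(int,g[cc[1]+dy,cc[0]+k])) for k in(-25,-10,5,20)])
E
```

```text
time_s: 18.28
position: [0.5291, 0.005, 0.1967]
eef_rot: [3.101, 0.499, 0.003]
ft_force: [0.9, -0.2, -1.9]
opening: 0.647
time_s: 18.95
position: [0.5288, 0.005, 0.2769]
eef_rot: [3.101, 0.499, 0.003]
ft_force: [-0.2, -0.5, -2.5]
opening: 0.648
time_s: 19.28
position: [0.5281, 0.005, 0.2747]
eef_rot: [-3.102, -0.499, 0.002]
ft_force: [-0.1, 0.1, -3.9]
opening: 0.644
top red approx [[94, 0], [98, 20], [104, 20], [100, 0]]
 expect red top face z=.203 [[226.0, 133.0], [304.0, 111.0], [336.0, 208.0], [256.0, 232.0]]  inner plate z=.098 [[234.0, 151.0], [298.0, 133.0], [324.0, 214.0], [259.0, 233.0]]  tin rim [[236.0, 153.0], [297.0, 136.0], [322.0, 214.0], [260.0, 233.0]]
scene red approx [[297, 160], [287, 158], [281, 177], [263, 189], [246, 184], [250, 174], [267, 177], [260, 168], [247, 164], [242, 181], [230, 168], [215, 212], [275, 226]]
 expect red top face z=.203 [[276.0, 225.0], [214.0, 209.0], [240.0, 147.0], [298.0, 160.0]]  inner plate z=.098 [[275.0, 243.0], [222.0, 229.0], [244.0, 174.0], [293.0, 185.0]]  tin rim [[274.0, 244.0], [223.0, 231.0], [245.0, 177.0], [292.0, 188.0
[... 942 characters left out ...]
, 46, 181), (4, 117, 122), (12, 62, 153)]
228 [(14, 42, 182), (15, 43, 183), (11, 45, 183), (15, 47, 186)]
232 [(15, 45, 181), (15, 50, 187), (16, 45, 185), (11, 48, 169)]
236 [(19, 226, 139), (18, 48, 181), (16, 43, 189), (17, 109, 117)]
240 [(20, 240, 136), (20, 236, 134), (13, 47, 175), (18, 204, 106)]
244 [(19, 235, 137), (19, 230, 141), (19, 233, 138), (19, 225, 102)]
248 [(20, 231, 138), (20, 244, 134), (20, 229, 138), (18, 197, 93)]
252 [(11, 116, 66), (20, 240, 138), (19, 234, 133), (11, 124, 76)]
256 [(11, 94, 65), (12, 113, 63), (19, 233, 140), (10, 110, 100)]
260 [(8, 101, 63), (6, 108, 66), (10, 106, 70), (9, 107, 112)]
264 [(8, 106, 89), (8, 86, 68), (9, 110, 65), (9, 101, 121)]
```

Red lid corners match a level lid at about z=0.18 rim height. The grey plate's lower boundary (rows ~234/238/242 at cols 233/248/263) lies on the predicted tin rim line (233.5/237.4/241.2). Check the arm is still, then hand in.

```bash
python3 -m jog '[{"rotation":[0,0,0],"travel":[0,0,0],"hand":0.3},{"rotation":[0,0,0],"travel":[0,0,0],"hand":0.3},{"rotation":[0,0,0],"travel":[0,0,0],"hand":0.3},{"rotation":[0,0,0],"travel":[0,0,0],"hand":0.3},{"rotation":[0,0,0],"travel":[0,0,0],"hand":0.3},{"rotation":[0,0,0],"travel":[0,0,0],"hand":0.3}]' && python3 - <<'E'
from h import *
o=robot.get_obs();print(o['position'],np.abs(o['dq']).max(),o['opening'],o['ft_force'])
print(robot.job_done())
E
```

```text
time_s: 19.88
position: [0.5285, 0.005, 0.2754]
eef_rot: [-3.102, -0.499, -0.0]
ft_force: [0.9, 0.1, -3.0]
opening: 0.646
[0.52848152 0.00502851 0.27543434] 0.0014976193010331847 0.6463983661180662 [ 0.85991856  0.11636376 -3.04048003]
the job is handed in; nothing more can be done
None
```

I took the divider from the rack and stood it in the tin's slot. I then carried both lids by the knob, seated them on the tin, and lifted only the red lid. I handed the job in at 19.9 s with the red lid held still; no verdict was reported.

**Checks that agreed:**
- **Divider:** when placed, it measured 0.8 mm across and 0.5 mm along from the slot centre. It touched the floor at the expected height. The lids covered it afterwards, so I could not check it again.
- **Lids seated:** contact came at the expected height. After release, the red lid's outline measured 185.9 x 146.2 mm at yaw 18.2°, matching the tin.
- **Red lid lift:** the scene camera showed the red lid level, with its rim about 184 mm above the tin's underside (153 required). The grey inner lid's lower edge was on the tin's rim line.
- **Arm at hand-in:** joint speeds were about 0.0015 rad/s, and the grip was steady.

**Checks that failed or disagreed:**
- **Top-camera check:** my final colour check there picked up another red object instead of the lid, so the end state rests on the scene camera and the arm readings.
- **Divider position:** the first top-camera estimate differed from the wrist camera by about 5 mm across and 11 mm along. I used the wrist value.
- **Wrist force:** it read about 3 N with the red lid held, against the 2 N expected, with about 1 N of scatter.
- **Viewer limit:** I ran out of pictures after the lids were seated, so the later checks are numeric only.

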